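Snap the cap onto the coffee jug

ROBOT

A 7-joint arm with a two-finger parallel gripper is mounted at the origin on the work surface. World frame = base frame: x ahead of the robot, y to its left, z up, the work surface at z = 0. Lengths are in m, angles in rad, forces in N, time in s.
With the tool pointing down it reaches from about 0.4 to 0.75 m from the base axis. Payload 19.5 kg.
Tool frame: the origin (TCP) lies between the finger pads; the fingertips stand 11 mm ahead of it and the grasp point (between the pads) lies 8 mm behind it; z points along the fingers, y is the line along which they close (so a half turn about z gives the same grasp; the last joint's range is limited). The gripper opens to 85 mm and grips with 20 to 120 N. Pads are 22 mm wide; open, the fingers measure 114 mm over their backs; the gripper's body (76 mm by 85 mm) begins 54 mm behind the grasp point. The pads swing forward as they close: fully open they stand 13 mm farther back than shut.
Start: joints at [1.133, 0.707, -0.028, 1.485, 0.022, 0.951, -0.075], TCP at [0.222, -0.531, 0.204] pointing down, gripper open.
Joint ranges: [-2.71, 2.71], [-0.32, 2.16], [-1.57, 1.52], [0, 2.45], [-1.46, 4.6], [0, 2.02], [-2.83, 2.83]. Speed limits (rad/s): [1.89, 1.89, 2.57, 2.57, 3.01, 3.01, 3.01].

INTERFACE

Orientations are given as a 3x3 rotation matrix whose columns are the frame's x, y, z axes.
In Python, from cell import sensors, cams, ctrl, finder gives the robot as it stands.
- The arm moves only by the tool arm_command, never from a script. Its argument "rows" is a list of rows, each a list of 2 entries, a list of its own where there are three numbers: the shift along the tool's x, y, z in mm, then the turn about the tool's z in rad. In form: [[[x, y, z], roll], ...]. A call has 1 to 12 rows; each row shifts and turns the commanded pose from where the row before left it, along the tool's axes as they then stand; what a row does not reach is not made up. A row lasts 1/10 s, in which the tool goes at most 50 mm and 8.59 degrees, less where a joint would pass 70% of its speed; a pose out of reach is approached as far as the arm can. A call with a gripper value outside its range is refused whole. "fingers" is the finger opening in mm, from 0 to 85.4, set as the call begins (left out, the last holds). The fingers move at their own pace and stop on an object; "squeeze" is the grip in N (left out, the last holds). Time passes only in rows, so rows that do not move let the fingers close. It gives the time, the measured TCP pose, the force, the opening and the grip force at its end, in the units of the state.
- sensors.state(): the state, without advancing time (a new reading comes with each control period).
- cams.read_camera(name): name is "scene" or "top" or "wrist"; returns the picture (400x640x3 uint8, red, green, blue); there is no depth.
- cams.camera_params(name): a dict with "camera_matrix" (3x3 intrinsics, pixels), "R" (3x3) and "t" (3): a world point X has camera coordinates R X + t. Camera axes: x right, y down, z forward; pixel columns grow to the right and rows downward; lengths in m; the calibration is good to about 2 mm. A picture is of the moment at which its call begins: read the wrist's pose just before it. camera_params takes no time and is no camera call; for the wrist camera it gives the pose at the moment of the call.
- ctrl.finish_job(): hands the job in; it is judged then, once.
Trained networks look in the newest picture that a camera, given by its name, has taken for a name from the list of things; names that differ only in an ending like _2 or _b are one class to them, and where a whole thing is asked for, a point or a joint stands for the part that bears it (a point fixed in the world has none). Each returns a list of dicts, best first, with "conf" (0 to 1); they miss things now and then, are a little off and sometimes report something else, mostly with a low value. They report only what shows in the picture. A call takes as long as a camera call. They do not tell look-alikes from the thing itself.
- finder.silhouettes(camera, label): "pixels" (400x640 bool, what is visible of it).
- finder.spot_point(camera, label): "centre" ([x, y, z] in m, in world coordinates, good to about 4 mm: a listed point, or the origin of a listed thing).
The state is a dict: "time_s": time; "qpos": joint angles; "joint_vel": joint speeds; "tau": joint torques, N m; "ee_pos": TCP position; "tcp_rot": TCP orientation; "wrist_force": force on the tool from outside, world axes, zero at the start; "torque": the same for the moment, N m; "finger_gap": finger opening in m; "grip_force": force on a finger pad.
Only numpy, scipy, OpenCV 4.12 (cv2) and the standard library are available. Lean on these libraries where they do the work, as an engineer would, in place of code of your own. Each camera call takes 0.05 s, during which the arm holds its last target. There are 200 camera calls.

TASK

Take the jug's knobbed cap out of the cap rail by sliding it along the slot and out of the open end, then put it straight on the neck of the coffee jug and press it down; it clicks past the catches, and after the click keep pressing until it sits fully home on the shoulder. Finish while still holding the cap by its knob and pressing it down firmly: do not let go. Leave the mug, the jar and the tin where they stand.

Things in the scene. Friction and masses are not known exactly. Their poses are not given: they have to be found in the camera images.
- cap: Loose round black cap, 70 to 135 g. Skirt 48 mm across, 28 mm high, hollow and open below; on it stands a plain upright round steel knob 24 mm across, 38 mm tall, its top 66 mm above the underside. The skirt's rim has an inner lip 4 mm high with a 32 mm bore; above it the bore is 40 mm. Origin: centre of the underside, z up. Starts upright on the counter inside the rail
- rail: Fixed light-wood cap rail on the counter, a slot 130 mm long along its x: side walls 6 mm thick, 36 mm high, 56 mm apart, no floor, closed at +x, open at -x. A lip 4 mm thick (32 to 36 mm up) overhangs each side, leaving a 32 mm gap for the cap's knob: the cap cannot be lifted out, only slid out of the open end. Origin: its centre at counter height
- mouth (a point): Middle of the rail's open end, at counter height; its -x axis points out of the rail along the slot. The cap is clear of the lips once its centre is more than 24 mm beyond this point
- jug: Fixed insulated steel coffee jug on a black docking base (150 mm across); jug 116 mm across, black bow handle reaching 103 mm out along its +x, no higher than 130 mm. On top a black round shoulder 64 mm across, 165 mm above the counter, carries the upright steel neck. Origin: centre of the base at counter height, z up
- neck (a point): Centre of the shoulder's upper face at the foot of the neck, 165 mm above the counter: the cap's underside comes to rest here. The neck is an upright stud 29 mm across and 24 mm tall, its top 7 mm tapering to 19 mm across. Any turn of the cap will do
- catches (a point): Point on the neck's axis, 9.5 mm above the shoulder, at the level of four sprung round catches that stick out 3.5 mm from the neck. With the cap's underside 14 mm above the shoulder its lip meets them; the push peaks at 9 to 14 N near 10 mm, falls through zero near 5 mm (the click; the catches then pull the cap down by up to 10 N), and rises steeply on the shoulder
- mug: White mug with a handle, 80 mm across, 90 mm high, loose bystander. Origin: centre of its underside
- jar: Closed glass jar with a steel lid, 64 mm across, 100 mm high, loose bystander. Origin: centre of its underside
- tin: Food tin with a paper label, 70 mm across, 110 mm high, loose bystander. Origin: centre of its underside
There are look-alikes about, which are no part of the job. Several things have the shape of the cap; the one meant has the colours described above. Of the things that look like the rail, take the one that is nearest to the robot's base at the start.

How it is judged:
On the way, in this order (a step that is already met when the one before it is completed fails the run):
1. the cap has been slid out of the rail's open end (x of cap in the frame of mouth below -0.02 m).
2. the cap has clicked home on the neck (z of cap in the frame of neck below 0.0025 m and horizontal distance between cap and neck below 0.004 m and angle between cap's own z axis and vertical below 0.1 rad), for 0.2 s.
At the end, for the whole second after the job is handed in: The cap is seated: its underside within 2.5 mm of the shoulder, within 4 mm of the neck's axis and upright within 0.1 rad; the fingers are still on the cap and it is being pressed onto the jug with more than 4 N through the whole last second (all of step 2 and z of cap in the frame of neck above -0.003 m and contact force between cap and jug above 4 N and contact force between the fingers and cap above 3 N); the arm keeps its last pose, push and grip.
It fails at once if the mug, the jar or the tin was pushed more than 30 mm or tipped over (distance of any of mug, jar, tin from where it was at the start of the episode above 0.03 m or angle between any of mug, jar, tin's own z axis and vertical above 0.5 rad).
It also fails if it takes over 64 s, if anything falls off the work surface, if the arm or the gripper's body presses on something with over 40 N, if the wrist force passes 120 N, or if a joint passes its speed limit or range.

## Working session

There is one attempt and no reset: what is moved stays moved. The work goes in short steps, Python scripts to look and compute and a tool call to move; the robot and the scene stay as the last step left them, time stands still between calls to the robot, and variables do not carry over. Pictures are saved under pics/ and viewed, at most 10 in all, crops included, and the job is handed in when it is done.

Besides the shell and the picture viewer there is one more tool, called after "Call:" by a JSON object that holds its "method" and its "body". arm_command: Moves the arm, as the interface text tells. Its arguments: {"type":"object","properties":{"rows":{"type":"array","items":{"type":"array"}},"fingers":{"type":"number"},"squeeze":{"type":"number"}},"required":["rows"]}

```bash
ls; mkdir -p pics
python3 - <<'E'
from cell import sensors, cams, ctrl, finder
import cv2, numpy as np
s=sensors.state(); print(s['time_s'],s['ee_pos'],s['tcp_rot'],s['finger_gap'])
for c in ['scene','top']:
    im=cams.read_camera(c); cv2.imwrite(f'pics/{c}0.png',im[:,:,::-1])
    p=cams.camera_params(c); print(c,p)
    for l in ['cap','rail','mouth','jug','neck','mug','jar','tin']:
        r=finder.spot_point(c,l); print(c,l,[(np.round(d['centre'],3).tolist(),round(d['conf'],2)) for d in r])
E
```

```text
pics
0.0 [ 0.22160146 -0.53026373  0.20404476] [[ 9.22681483e-01  3.85562840e-01 -4.21910156e-04]
 [ 3.85563070e-01 -9.22680951e-01  9.90297656e-04]
 [-7.46648830e-06 -1.07640228e-03 -9.99999421e-01]] 0.0852922917489103
scene {'camera_matrix': array([[412.70639855,   0.        , 316.26885128],
       [  0.        , 412.70639855, 205.20571302],
       [  0.        ,   0.        ,   1.        ]]), 'R': array([[ 0.29905597,  0.95421641,  0.00604803],
       [ 0.68298755, -0.20961666, -0.69970627],
       [-0.66640343,  0.21338207, -0.71440504]]), 't': array([-0.09560171, -0.30965732,  1.49207794])}
scene cap [([0.63, -0.171, -0.002], 0.93), ([0.627, -0.275, 0.004], 0.76)]
scene rail [([0.619, -0.272, 0.002], 0.65), ([0.632, -0.416, 0.001], 0.63), ([0.692, -0.011, -0.004], 0.46)]
scene mouth [([0.565, -0.413, 0.001], 0.9), ([0.549, -0.279, -0.001], 0.6)]
scene jug [([0.589, 0.265, 0.002], 0.63)]
scene neck [([0.59, 0.265, 0.164], 0.96), ([0.693, -0.012, -0.005], 0.52)]
scene mug []
scene jar [([0.693, -0.014, -0.006], 0.95)]
scene tin [([0.582, 0.001, 0.002], 0.98)]
top {'camera_matrix': array([[413.87239444,   0.        , 327.66246946],
       [  0.        , 413.87239444, 195.35230878],
       [  0.        ,   0.        ,   1.        ]]), 'R': array([[-0.04034944, -0.99917623, -0.00433476],
       [-0.97439251,  0.04030829, -0.2212114 ],
       [ 0.2212039 , -0.004702  , -0.97521624]]), 't': array([-0.02575545,  0.6056361 ,  0.97808525])}
top cap [([0.628, -0.167, -0.0], 0.7), ([0.626, -0.27, 0.001], 0.46)]
top rail [([0.634, -0.42, -0.002], 0.76), ([0.612, -0.275, -0.0], 0.67)]
top mouth [([0.57, -0.411, -0.002], 0.85), ([0.545, -0.274, -0.002], 0.84)]
top jug [([0.588, 0.265, -0.001], 0.76), ([0.58, 0.002, -0.001], 0.55)]
top neck [([0.589, 0.265, 0.165], 0.89)]
top mug []
top jar [([0.695, -0.012, -0.001], 0.65)]
top tin [([0.582, 0.001, -0.002], 0.81)]
```

View pics/scene0.png

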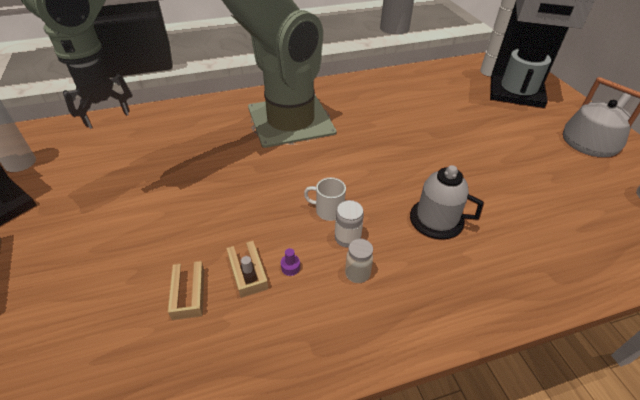

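View pics/top0.png

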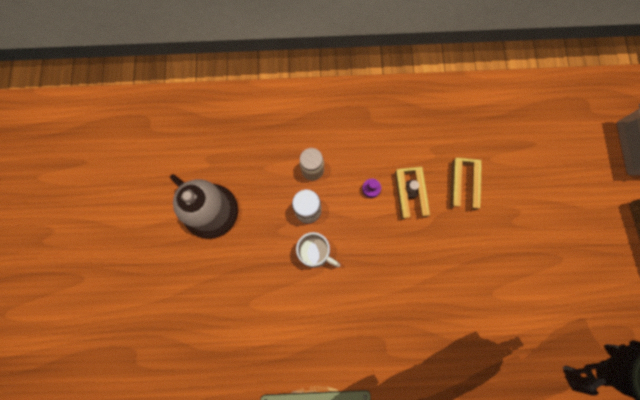

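The scene picture shows a black cap with a steel knob in a rail at (247,268). A purple cap stands at (290,263), and an empty rail lies at (187,290). The jug is at (440,200), with other jugs and kettles at (525,75) and (600,125). The mug (330,197), jar and tin (350,223 and 359,260) stand between the rail and the jug.

- **Cap candidates:** black with steel knob at scene (247,268) and purple at (290,263). The description says black.
- **Rail candidates:** (247,270), about 0.67 m from the base, and (187,290), about 0.76 m. The nearer one is right.

Next is a close crop, plus the rail axis.

```bash
cat > h.py <<'E'
from cell import sensors, cams, ctrl, finder
import cv2, numpy as np
def ray(p,uv,z):
    K,R,t=p['camera_matrix'],p['R'],p['t']
    d=R.T@np.linalg.solve(K,np.array([uv[0],uv[1],1.])); c=-R.T@t
    return c+d*(z-c[2])/d[2]
def proj(p,X):
    q=p['camera_matrix']@(p['R']@np.asarray(X,float)+p['t']); return q[:2]/q[2]
def delta(target,ydir=None):
    s=sensors.state(); R=s['tcp_rot']; d=R.T@(np.array(target)-s['ee_pos'])*1000
    roll=None
    if ydir is not None:
        a=R.T@np.array([np.cos(ydir),np.sin(ydir),0]); roll=np.arctan2(-a[0],a[1])
    print('delta mm tool',np.round(d,1),'roll',roll)
E
python3 - <<'E'
from h import *
im=cams.read_camera('scene'); cv2.imwrite('pics/crop1.png',cv2.resize(im[225:325,150:310,::-1],None,fx=5,fy=5,interpolation=cv2.INTER_CUBIC))
for c in ['scene','top']:
    cams.read_camera(c) if c=='top' else 0
    p=cams.camera_params(c)
    for r in finder.silhouettes(c,'rail'):
        m=r['pixels']; 
        ys,xs=np.nonzero(m); P=np.array([ray(p,(x,y),.036)[:2] for x,y in zip(xs,ys)],np.float32)
        if len(P)>20: print(c,r['conf'],len(P),cv2.minAreaRect(P))
s=sensors.state(); R=s['tcp_rot']
p=cams.camera_params('wrist'); cc=-p['R'].T@p['t']
print('wristcam in tool',R.T@(cc-s['ee_pos']),'axes\n',np.round(R.T@p['R'].T,3)); print(p['camera_matrix'])
delta((0.60,-0.272,0.204),0.05)
E
```

```text
scene 0.77 1245 ((0.6444509029388428, -0.41473183035850525), (0.07748059183359146, 0.15220651030540466), 82.08226013183594)
scene 0.57 1159 ((0.45364585518836975, -0.018939010798931122), (0.11699046194553375, 0.1693429797887802), 69.80908203125)
scene 0.56 960 ((0.625800371170044, -0.27108073234558105), (0.15427365899085999, 0.07007701694965363), 3.078916072845459)
top 0.9 823 ((0.6102579236030579, -0.27007049322128296), (0.13290829956531525, 0.07544148713350296), 4.517426013946533)
top 0.58 956 ((0.6288641095161438, -0.41262075304985046), (0.0794287621974945, 0.13569268584251404), 81.44371032714844)
wristcam in tool [ 0.07407607 -0.00017301 -0.16868682] axes
 [[ 0.    -0.957 -0.292]
 [ 1.     0.001 -0.001]
 [ 0.001 -0.292  0.957]]
[[282.70860891   0.         312.95519684]
 [  0.         282.70860891 200.00096873]
 [  0.           0.           1.        ]]
delta mm tool [448.8 -92.7   0.5] roll -1.224979910408312
```

View pics/crop1.png

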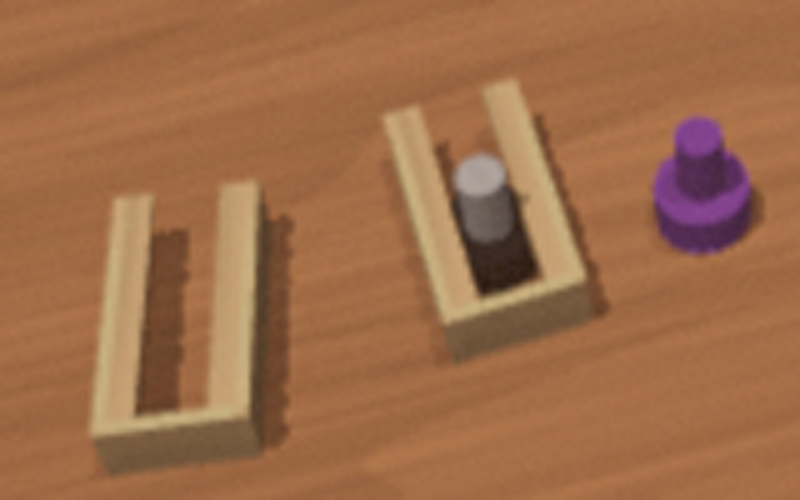

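The crop confirms the choice. The black cap's steel knob top is at about scene (246,259), in the nearer rail, whose axis is turned about +0.07 rad. I'm moving over it.

Call:
{"method": "arm_command", "body": {"rows": [[[41,-8.4,0],0],[[41,-8.4,0],0],[[41,-8.4,0],0],[[41,-8.4,0],0],[[41,-8.4,0],0],[[41,-8.4,0],0],[[41,-8.4,0],0],[[41,-8.4,0],0],[[41,-8.4,0],0],[[41,-8.4,0],0],[[39,-8.7,0],0]]}}

```text
time_s: 2.2
ee_pos: [0.6016, -0.2705, 0.2045]
tcp_rot: [[0.923, 0.386, -0.0], [0.386, -0.923, 0.0], [0.0, -0.0, -1.0]]
wrist_force: [0.1, -0.5, 0.9]
finger_gap: 0.0858
grip_force: 0.0
```

Call:
{"method": "arm_command", "body": {"rows": [[[0,0,0],-0.134],[[0,0,0],-0.134],[[0,0,0],-0.134],[[0,0,0],-0.134],[[0,0,0],-0.134],[[0,0,0],-0.134],[[0,0,0],-0.134],[[0,0,0],-0.134],[[0,0,0],-0.134],[[0,0,0],0],[[0,0,0],0]]}}

```text
time_s: 3.3
ee_pos: [0.6002, -0.272, 0.2044]
tcp_rot: [[-0.027, 1.0, -0.0], [1.0, 0.027, 0.0], [0.0, -0.0, -1.0]]
wrist_force: [0.2, 0.9, -0.6]
finger_gap: 0.0856
grip_force: 0.0
```

Run:
```python
from h import *
s=sensors.state(); print(s['time_s'],s['ee_pos'],s['tcp_rot'].round(3).tolist(),s['qpos'].round(2) if hasattr(s['qpos'],'round') else s['qpos'],s['joint_vel'])
p=cams.camera_params('wrist'); im=cams.read_camera('wrist'); cv2.imwrite('pics/w1.png',im[:,:,::-1])
for l in ['cap','rail','mouth']:
    print(l,[(np.round(d['centre'],4).tolist(),round(d['conf'],2)) for d in finder.spot_point('wrist',l)])
for r in finder.silhouettes('wrist','rail'):
    ys,xs=np.nonzero(r['pixels']); P=np.array([ray(p,(x,y),.036)[:2] for x,y in zip(xs,ys)],np.float32)
    print(r['conf'],len(P),cv2.minAreaRect(P))
```

```text
3.3 [ 0.60016092 -0.27196081  0.20440493] [[-0.027, 1.0, -0.0], [1.0, 0.027, 0.0], [0.0, -0.0, -1.0]] [ 0.49  0.86 -0.28  1.12  0.22  1.19  0.24] [-0.00415045 -0.00049904  0.00547772  0.00104043 -0.00186918 -0.00052651
 -0.00418921]
cap [([0.6309, -0.1688, 0.001], 0.91), ([0.6292, -0.2705, -0.003], 0.74), ([0.6106, -0.2712, 0.0008], 0.17)]
rail [([0.6122, -0.2711, 0.0009], 0.95), ([0.6345, -0.4156, -0.0034], 0.79)]
mouth [([0.5719, -0.4084, 0.0017], 0.67)]
0.96 4047 ((0.632265031337738, -0.4088534116744995), (0.08588571101427078, 0.1296868920326233), 81.88727569580078)
0.7 3701 ((0.6119125485420227, -0.26992103457450867), (0.12960359454154968, 0.07255656272172928), 3.6820077896118164)
```

View pics/w1.png

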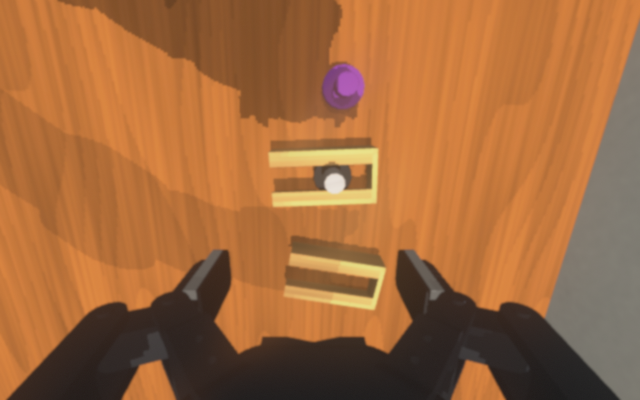

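The wrist picture shows the target rail at (323,178), open to the left. The bright knob top is at about (335,184), the purple cap at (345,86) and the other rail at (335,275). I'll measure the knob top and rail edges precisely.

Run:
```python
from h import *
p=cams.camera_params('wrist'); im=cv2.imread('pics/w1.png'); hsv=cv2.cvtColor(im,cv2.COLOR_BGR2HSV)
m=((hsv[...,1]<70)&(hsv[...,2]>150)).astype(np.uint8); m[:165]=0;m[205:]=0;m[:,:300]=0;m[:,370:]=0
n,l,st,c=cv2.connectedComponentsWithStats(m); print(st[1:],c[1:])
ys,xs=np.nonzero(m)
P=np.array([ray(p,(x,y),.066)[:2] for x,y in zip(xs,ys)],np.float32); print(cv2.minEnclosingCircle(P),P.mean(0))
k=P.mean(0)
from collections import OrderedDict
for r in finder.silhouettes('wrist','rail'):
    ys,xs=np.nonzero(r['pixels'])
    Q=np.array([ray(p,(x,y),.036)[:2] for x,y in zip(xs,ys)],np.float32); rc=cv2.minAreaRect(Q)
    if abs(rc[0][1]+.27)<.03:
        print(rc); a=np.deg2rad(rc[2]); print('knob in rail',np.array([[np.cos(a),np.sin(a)],[-np.sin(a),np.cos(a)]])@(k-np.array(rc[0])))
delta((k[0],k[1],0.05),0.064)
```

```text
[[324 173  22  21 360]] [[334.44166667 183.00555556]]
((0.6236840486526489, -0.2705170214176178), 0.012349489144980907) [ 0.62380254 -0.27023953]
((0.6120100021362305, -0.269793838262558), (0.12963071465492249, 0.07257771492004395), 3.843240261077881)
knob in rail [ 0.01173615 -0.00123511]
delta mm tool [  0.9  23.6 154.5] roll -0.03407843975183117
```

Call:
{"method": "arm_command", "body": {"rows": [[[1,24,0],0],[[0,0,20],-0.035],[[0,0,30],0],[[0,0,30],0],[[0,0,30],0],[[0,0,25],0],[[0,0,15],0],[[0,0,3],0],[[0,0,0],0]]}}

```text
time_s: 4.5
ee_pos: [0.6244, -0.2702, 0.052]
tcp_rot: [[-0.066, 0.998, 0.0], [0.998, 0.066, -0.0], [-0.0, 0.0, -1.0]]
wrist_force: [0.1, -0.1, 1.3]
finger_gap: 0.0852
grip_force: 0.0
```

Run:
```python
from h import *
s=sensors.state(); print(s['ee_pos'],s['tcp_rot'].round(3).tolist(),s['wrist_force'])
delta((0.6238,-0.2703,0.051),0.066)
```

```text
[ 0.624443   -0.27022424  0.05198362] [[-0.066, 0.998, 0.0], [0.998, 0.066, -0.0], [-0.0, 0.0, -1.0]] [ 0.08698361 -0.13846882  1.30053974]
delta mm tool [-0.  -0.6  1. ] roll -0.00032129723527282174
```

Call:
{"method": "arm_command", "body": {"rows": [[[0,0,0],0],[[0,0,0],0],[[0,0,0],0],[[0,0,0],0],[[0,0,0],0],[[0,0,0],0],[[0,0,0],0],[[0,0,0],0],[[0,0,0],0],[[0,0,0],0]], "fingers": 0, "squeeze": 80}}

```text
time_s: 5.5
ee_pos: [0.6242, -0.2702, 0.0515]
tcp_rot: [[-0.066, 0.998, -0.0], [0.998, 0.066, 0.0], [0.0, -0.0, -1.0]]
wrist_force: [0.4, -0.0, -0.2]
finger_gap: 0.0005
grip_force: 0.0
```

Run:
```python
from h import *
a=cams.read_camera('scene')[215:325,190:310,::-1]
print([(np.round(d['centre'],4).tolist(),round(d['conf'],2)) for d in finder.spot_point('scene','cap')])
b=cams.read_camera('top')[140:240,350:470,::-1]
print([(np.round(d['centre'],4).tolist(),round(d['conf'],2)) for d in finder.spot_point('top','cap')])
w=cams.read_camera('wrist')[150:400,160:480,::-1]
f=lambda x:cv2.resize(x,(400,300),interpolation=cv2.INTER_CUBIC)
cv2.imwrite('pics/miss.png',np.vstack([np.hstack([f(a),f(b)]),np.hstack([f(w),f(w)*0])]))
```

```text
[([0.632, -0.167, 0.0011], 0.78), ([0.625, -0.2754, 0.0021], 0.73)]
[([0.6252, -0.2708, 0.0017], 0.58), ([0.6327, -0.1677, -0.002], 0.54)]
```

View pics/miss.png

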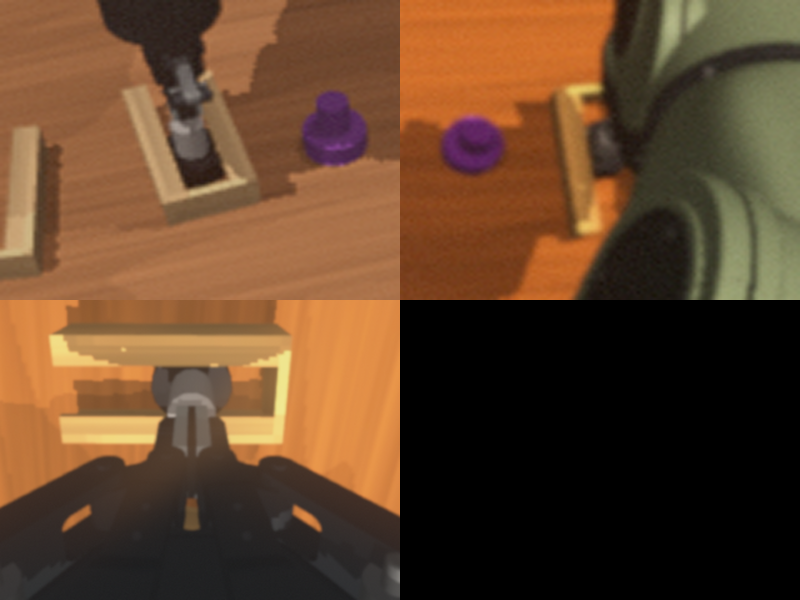

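The fingers shut on nothing. In the scene and wrist views the fingertips seem to sit at or beside the knob top rather than around it. I'll overlay the predicted points to see which.

Run:
```python
from h import *
s=sensors.state(); R=s['tcp_rot'];e=s['ee_pos']
out=[]
for c,(x0,y0) in (('wrist',(253,175)),('scene',(206,205))):
    p=cams.camera_params(c); a=cams.read_camera(c)[y0:y0+100,x0:x0+80,::-1]
    a=cv2.resize(a,None,fx=5,fy=5,interpolation=cv2.INTER_CUBIC).copy()
    def mk(X,col):
        u=proj(p,X); u=((u-[x0,y0]+.5)*5).astype(int); cv2.circle(a,tuple(int(i) for i in u),3,col,-1)
    for dx in(-.011,.011): mk(e+R@[dx,0,.011],(0,0,255))
    mk(e,(255,0,0))
    for t in np.linspace(0,6.28,24):
        for z in(.028,.066): mk((.6238+.012*np.cos(t),-.2703+.012*np.sin(t),z),(0,255,0) if z>.03 else (0,255,255))
    out.append(a)
cv2.imwrite('pics/ov.png',np.hstack(out))
```

```text
(no output)
```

View pics/ov.png

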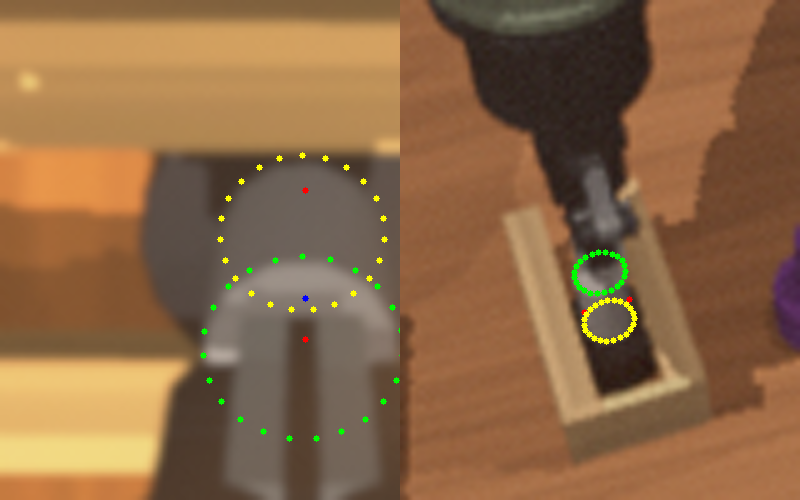

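The knob is where I measured it: the green and yellow rings fit in both views. The closed fingertips, though, show at wrist (313,239) and just above the knob in the scene view, so they really stand at z≈0.083. That is about 43 mm short of the stated tool geometry. I'll reopen, go down by that amount and close again.

Call:
{"method": "arm_command", "body": {"rows": [[[0,0,0],0],[[0,0,0],0],[[0,0,0],0],[[0,0,0],0],[[0,0,0],0],[[0,0,0],0],[[0,0,0],0],[[0,0,0],0]], "fingers": 80}}

```text
time_s: 6.65
ee_pos: [0.6242, -0.2701, 0.0515]
tcp_rot: [[-0.066, 0.998, -0.0], [0.998, 0.066, 0.0], [0.0, -0.0, -1.0]]
wrist_force: [-0.3, -0.1, 0.1]
finger_gap: 0.08
grip_force: 0.0
```

Call:
{"method": "arm_command", "body": {"rows": [[[0,0,8],0],[[0,0,8],0],[[0,0,8],0],[[0,0,8],0],[[0,0,6],0],[[0,0,0],0]]}}

```text
time_s: 7.25
ee_pos: [0.6238, -0.2699, 0.0124]
tcp_rot: [[-0.066, 0.998, -0.001], [0.998, 0.066, 0.001], [0.001, -0.001, -1.0]]
wrist_force: [0.3, -0.3, 0.5]
finger_gap: 0.0799
grip_force: 0.0
```

Run:
```python
from h import *
s=sensors.state(); R=s['tcp_rot'];e=s['ee_pos']; print(e,s['finger_gap'],s['wrist_force'])
out=[]
for c,(x0,y0) in (('wrist',(233,175)),('scene',(186,205))):
    p=cams.camera_params(c); a=cams.read_camera(c)[y0:y0+120,x0:x0+ (160 if c=='wrist' else 110),::-1]
    a=cv2.resize(a,None,fx=2.9,fy=2.9,interpolation=cv2.INTER_CUBIC).copy(); out.append(a)
cv2.imwrite('pics/ov2.png',np.hstack(out))
```

```text
[ 0.62375029 -0.26993263  0.01241574] 0.07985848043882338 [ 0.27289804 -0.27864991  0.46052368]
```

View pics/ov2.png

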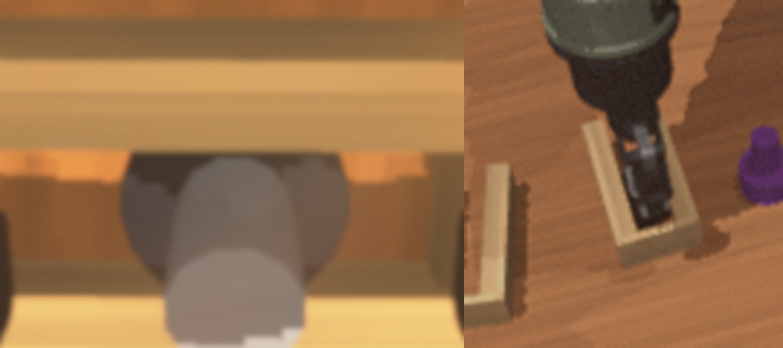

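The knob now stands between the open fingers, centred at crop (230,300) in the wrist view, with no contact. Closing.

Call:
{"method": "arm_command", "body": {"rows": [[[0,0,0],0],[[0,0,0],0],[[0,0,0],0],[[0,0,0],0],[[0,0,0],0],[[0,0,0],0],[[0,0,0],0],[[0,0,0],0]], "fingers": 0, "squeeze": 80}}

```text
time_s: 8.15
ee_pos: [0.6243, -0.2702, 0.0139]
tcp_rot: [[-0.066, 0.998, 0.0], [0.998, 0.066, -0.0], [-0.0, 0.0, -1.0]]
wrist_force: [-2.8, 1.0, 6.1]
finger_gap: 0.0215
grip_force: 78.4
```

Call:
{"method": "arm_command", "body": {"rows": [[[0,0,-1],0],[[0,0,-1],0],[[0,-4,0],0],[[0,-6,0],0],[[0,-8,0],0],[[0,-8,0],0],[[0,0,0],0]]}}

```text
time_s: 8.85
ee_pos: [0.5971, -0.2723, 0.0156]
tcp_rot: [[-0.065, 0.998, -0.001], [0.998, 0.065, -0.0], [-0.0, -0.001, -1.0]]
wrist_force: [0.1, -0.5, -0.4]
finger_gap: 0.0214
grip_force: 78.4
```

Sliding is clean, with almost no force. Continuing.

Call:
{"method": "arm_command", "body": {"rows": [[[0,-10,0],0],[[0,-10,0],0],[[0,-10,0],0],[[0,-10,0],0],[[0,-10,0],0],[[0,-10,0],0],[[0,-10,0],0],[[0,-10,0],0],[[0,-10,0],0],[[0,-6,0],0],[[0,0,0],0]]}}

```text
time_s: 9.95
ee_pos: [0.5021, -0.2784, 0.0156]
tcp_rot: [[-0.066, 0.998, -0.0], [0.998, 0.066, -0.0], [-0.0, -0.0, -1.0]]
wrist_force: [0.3, -0.2, -0.9]
finger_gap: 0.022
grip_force: 78.4
```

Run:
```python
from h import *
s=sensors.state(); print(s['time_s'],s['ee_pos'],s['finger_gap'],s['wrist_force'])
out=[]
for c,(x0,y0) in (('wrist',(233,155)),('scene',(186,185))):
    a=cams.read_camera(c)[y0:y0+140,x0:x0+ (160 if c=='wrist' else 110),::-1]
    print([(np.round(d['centre'],4).tolist(),round(d['conf'],2)) for d in finder.spot_point(c,'cap')])
    out.append(cv2.resize(a,None,fx=2.9,fy=2.9,interpolation=cv2.INTER_CUBIC))
cv2.imwrite('pics/out.png',np.hstack(out))
```

```text
9.95 [ 0.50210782 -0.27837602  0.01557147] 0.021992193111904076 [ 0.28442128 -0.17451844 -0.9254083 ]
[([0.63, -0.1695, 0.0006], 0.89), ([0.5022, -0.2822, -0.0011], 0.86)]
[([0.5031, -0.2799, 0.0024], 0.75), ([0.6311, -0.1697, 0.0017], 0.62)]
```

View pics/out.png

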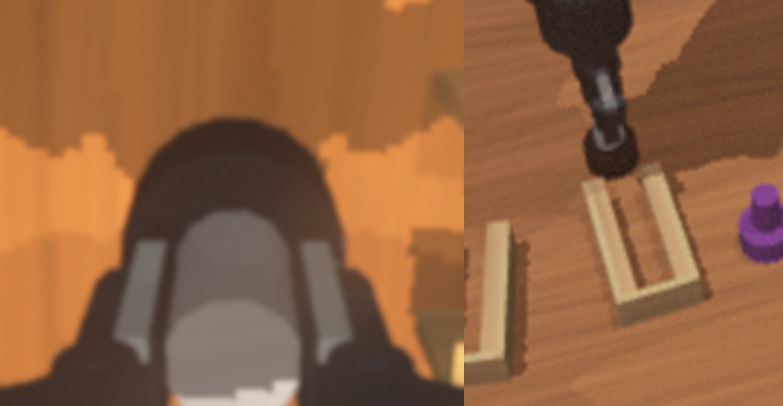

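The cap is out of the rail at about (0.502,-0.28) and still gripped, with the knob at crop (232,350) between the pads. I'll lift it and travel toward the jug, stopping short to look at the neck.

Call:
{"method": "arm_command", "body": {"rows": [[[0,0,-10],0],[[0,0,-20],0],[[0,0,-35],0],[[0,0,-40],0],[[0,0,-40],0],[[0,0,-40],0],[[0,0,-25],0],[[0,0,-5],0],[[0,0,0],0]]}}

```text
time_s: 11.05
ee_pos: [0.5026, -0.2781, 0.2312]
tcp_rot: [[-0.066, 0.998, 0.001], [0.998, 0.066, -0.0], [-0.001, 0.001, -1.0]]
wrist_force: [0.1, -0.6, -1.7]
finger_gap: 0.0216
grip_force: 78.5
```

Call:
{"method": "arm_command", "body": {"rows": [[[20,5,0],0],[[40,11,0],0],[[40,11,0],0],[[40,11,0],0],[[40,11,0],0],[[40,11,0],0],[[40,11,0],0],[[40,11,0],0],[[40,11,0],0],[[40,11,0],0],[[40,11,0],0],[[16,2,0],0]]}}

```text
time_s: 12.25
ee_pos: [0.5897, 0.1689, 0.2288]
tcp_rot: [[-0.07, 0.998, -0.003], [0.998, 0.07, 0.001], [0.001, -0.002, -1.0]]
wrist_force: [-0.2, -0.4, -2.3]
finger_gap: 0.0218
grip_force: 78.6
```

Call:
{"method": "arm_command", "body": {"rows": [[[0,0,0],0],[[0,0,0],0],[[0,0,0],0]]}}

```text
time_s: 12.55
ee_pos: [0.5905, 0.163, 0.2302]
tcp_rot: [[-0.064, 0.998, -0.001], [0.998, 0.064, -0.001], [-0.001, -0.001, -1.0]]
wrist_force: [0.3, 0.1, -0.8]
finger_gap: 0.0217
grip_force: 78.6
```

Run:
```python
from h import *
s=sensors.state(); print(s['time_s'],s['ee_pos'],s['finger_gap'],s['wrist_force'])
for c in ('wrist','scene','top'):
    im=cams.read_camera(c); cv2.imwrite(f'pics/{c}2.png',im[:,:,::-1])
    for l in('neck','cap'): print(c,l,[(np.round(d['centre'],4).tolist(),round(d['conf'],2)) for d in finder.spot_point(c,l)])
```

```text
12.55 [0.59046859 0.16302528 0.23018901] 0.02167998323611676 [ 0.32926121  0.05572249 -0.80580186]
wrist neck [([0.59, 0.2693, 0.1653], 0.79), ([0.5924, 0.2639, 0.1728], 0.51)]
wrist cap [([0.5924, 0.159, 0.2134], 0.61)]
scene neck [([0.59, 0.2662, 0.1647], 0.72)]
scene cap [([0.6307, -0.1699, -0.0025], 0.82), ([0.5903, 0.16, 0.2208], 0.63)]
top neck []
top cap [([0.6299, -0.1665, -0.0012], 0.83)]
```

View pics/wrist2.png

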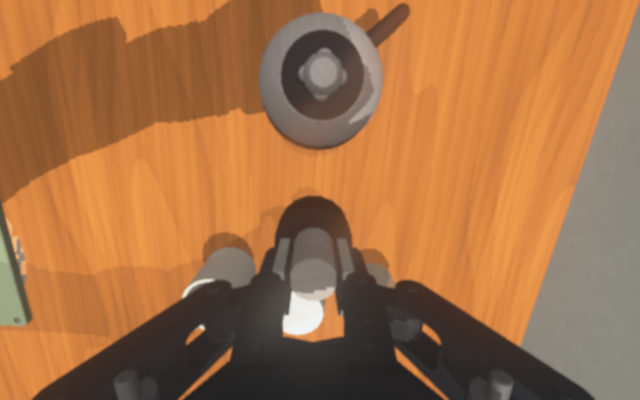

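The wrist picture shows the jug from above: the black shoulder disc is at about (322,75) and the neck's top at (323,71). The held cap is upright, with its knob top at about (314,280) and the front of its skirt at (314,197). Next I'll fit the shoulder, the neck top and the cap in the hand.

```bash
python3 - <<'E'
from h import *
s=sensors.state();e=s['ee_pos'];R=s['tcp_rot']
p=cams.camera_params('wrist'); im=cv2.imread('pics/wrist2.png'); g=im.max(2).astype(int)
print('profile row75',g[75,276:372:2]); print('col322',g[20:130:2,322])
def back(mask,z):
    ys,xs=np.nonzero(mask); return np.array([ray(p,(x,y),z)[:2] for x,y in zip(xs,ys)],np.float32)
m=(g<75); m[:22]=0;m[130:]=0;m[:,:270]=0;m[:,375:]=0
n,l,st,c=cv2.connectedComponentsWithStats(m.astype(np.uint8)); i=1+st[1:,4].argmax(); print(st[i])
cs,_=cv2.findContours((l==i).astype(np.uint8),cv2.RETR_EXTERNAL,cv2.CHAIN_APPROX_NONE)
h=cv2.convexHull(cs[0])[:,0]; P=np.array([ray(p,q,.165)[:2] for q in h],np.float32)
print('shoulder',cv2.minEnclosingCircle(P),cv2.fitEllipse(P))
x,y=P.T.astype(float); A=np.c_[2*x,2*y,np.ones(len(x))]; sol=np.linalg.lstsq(A,x*x+y*y,rcond=None)[0]; print(sol[:2],np.sqrt(sol[2]+sol[0]**2+sol[1]**2))
print('knobrow',g[280,270:360:2]); print('knobcol',g[190:320:2,314])
E
python3 - <<'E'
import cv2,numpy as np
im=cv2.imread('pics/wrist2.png')
a=cv2.resize(im[40:110,280:366],None,fx=4.6,fy=4.6,interpolation=cv2.INTER_CUBIC);b=cv2.resize(im[185:310,260:366],None,fx=3.7,fy=3.7,interpolation=cv2.INTER_CUBIC)
h=max(len(a),len(b));a=cv2.copyMakeBorder(a,0,h-len(a),0,0,0);b=cv2.copyMakeBorder(b,0,h-len(b),0,0,0)
cv2.imwrite('pics/z2.png',np.hstack([a,b]))
E
```

```text
profile row75 [134 132 118  67  61  60  60  59  60  60  60  84 118 120 105 107 117 144
 160 161 162 159 159 160 161 162 162 160 159 158 144 121 116 125 137 118
  94  92  92  93  95  96  97 101 128 141 144 163]
col322 [142 143 144 145 138  89  64  63  63  63  63  62  61  67 108 137 126 127
 137 157 162 162 162 163 164 163 162 161 159 158 158 159 159 147 116 106
 102 108 126 121 102  86  86  88  89  90  91  91  92  96 121 131 127 130
 130]
[ 282   31   69   77 2093]
shoulder ((0.5879313945770264, 0.26854315400123596), 0.03031853400170803) ((0.5830019116401672, 0.27278271317481995), (0.04170931503176689, 0.0606849305331707), 139.6541290283203)
[0.58699217 0.27012112] 0.02725602556771005
knobrow [ 69  69  69  71  72  78  93  87  80  80 103 129 131 132 132 132 132 132
 131 131 132 132 132 132 132 132 132 132 133 132 133 133 129 101  77  78
  84  91  76  71  70  70  68  68  68]
knobcol [210 208 197 116  72  70  70  70  70  71  71  72  71  72  71  71  71  71
  75  97 110 111 111 111 111 112 112 110 108 108 108 108 109 110 118 132
 133 134 133 134 135 135 134 133 132 132 133 134 134 136 162 192 207 209
 212 223 238 240 240 240 241 241 241 242 244]
```

View pics/z2.png

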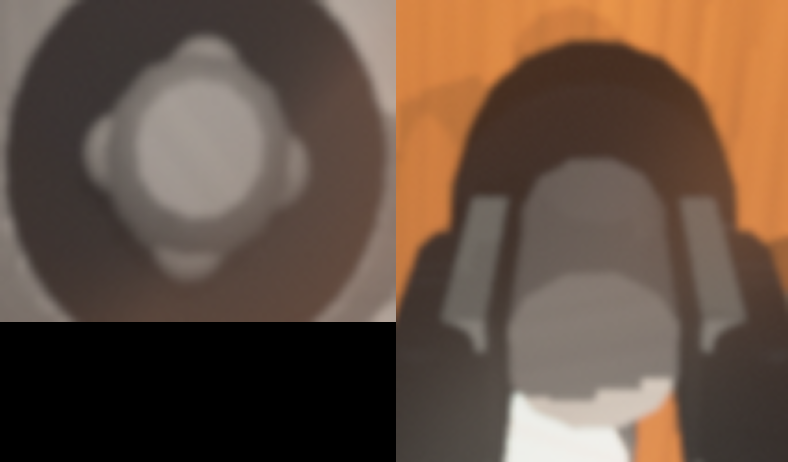

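```bash
cat > fit.py <<'E'
from h import *
from scipy.optimize import least_squares
s=sensors.state();e=s['ee_pos'];R=s['tcp_rot']
p=cams.camera_params('wrist')
def rt(uv,z): return ray(p,uv,z)
if __name__=='__main__':
    im=cv2.imread('pics/wrist2.png'); g=im.max(2).astype(int)
    m=(g>150); m[:50]=0;m[95:]=0;m[:,:303]=0;m[:,345:]=0
    ys,xs=np.nonzero(m); P=np.array([rt((x,y),.189)[:2] for x,y in zip(xs,ys)],np.float32); print('neck top',P.mean(0),cv2.minEnclosingCircle(P)[1])
    hsv=cv2.cvtColor(im,cv2.COLOR_BGR2HSV)
    # shoulder edge: radial max gradient from the centre
    gb=cv2.GaussianBlur(im.max(2).astype(np.float32),(0,0),1); E=[]
    for t in np.linspace(0,2*np.pi,72,endpoint=False):
        r=np.arange(.024,.040,.0003); c=P.mean(0)
        uv=np.array([proj(p,(c[0]+a*np.cos(t),c[1]+a*np.sin(t),.165)) for a in r],np.float32)
        v=cv2.remap(gb,uv[None,:,0],uv[None,:,1],cv2.INTER_LINEAR)[0]; k=np.gradient(v).argmax(); E.append(c+r[k]*np.array([np.cos(t),np.sin(t)]))
    E=np.array(E); f=least_squares(lambda q:np.hypot(*(E-q[:2]).T)-.032,[*c],loss='soft_l1',f_scale=.0007); print('shoulder centre r32',f.x, np.median(np.abs(f.fun)))
    # knob top
    zt=e[2]-.0139+.066
    for uv in [(313.6,279.6),(290.4,279.6),(336.9,279.6),(313.6,258.5),(313.6,300.7)]:
        print('knob',R.T@(rt(uv,zt)-e)*1000)
    print('skirt front rim', R.T@(rt((314,195.5),e[2]-.0139)-e)*1000)
E
python3 fit.py
```

```text
neck top [0.5900553  0.26702142] 0.00890323892235756
shoulder centre r32 [0.59023804 0.266741  ] 0.0003353954029593105
knob [ -0.12311171  -0.18732132 -52.10001454]
knob [ -0.12271028 -11.12674217 -52.10032947]
knob [ -0.12351491  10.80051028 -52.09969821]
knob [ 10.97583241  -0.19861335 -52.09920493]
knob [-11.78742907  -0.17545407 -52.10086539]
skirt front rim [22.18571638  0.2410516  13.90162596]
```

The neck top and shoulder fits agree at (0.590, 0.267), and the cap is centred in the hand to within about 1 mm. I'll compute the shift.

```bash
python3 -c "
from h import *
delta((.5901,.2672,.230),0.066)"
```

```text
delta mm tool [102.5   6.4   0.6] roll -0.0001283111698849833
```

Call:
{"method": "arm_command", "body": {"rows": [[[15,1,0],0],[[25,1.4,0],0],[[25,1.5,0],0],[[20,1.5,0],0],[[12.5,1,0],0],[[5,0,0],0],[[0,0,0],0],[[0,0,0],0]], "squeeze": 110}}

```text
time_s: 13.8
ee_pos: [0.5903, 0.2664, 0.2306]
tcp_rot: [[-0.065, 0.998, 0.0], [0.998, 0.065, -0.0], [-0.0, 0.0, -1.0]]
wrist_force: [0.0, -0.5, -0.5]
finger_gap: 0.0207
grip_force: 107.8
```

```bash
python3 -c "
from h import *
s=sensors.state();print(s['ee_pos'],s['wrist_force'],s['tcp_rot'].round(4).tolist())
delta((.5901,.2672,.206),0.066)"
```

```text
[0.59032464 0.26636817 0.23059265] [ 0.04455835 -0.53227471 -0.51407679] [[-0.0651, 0.9979, 0.0002], [0.9979, 0.0651, -0.0004], [-0.0005, 0.0002, -1.0]]
delta mm tool [ 0.9 -0.2 24.6] roll -0.0008544518969463595
```

Call:
{"method": "arm_command", "body": {"rows": [[[0.5,0,6],0],[[0.3,0,6],0],[[0,0,6],0],[[0,0,4],0],[[0,0,2],0],[[0,0,0],0]]}}

```text
time_s: 14.4
ee_pos: [0.59, 0.268, 0.2063]
tcp_rot: [[-0.066, 0.998, -0.0], [0.998, 0.066, -0.0], [0.0, -0.0, -1.0]]
wrist_force: [0.1, -0.4, -1.0]
finger_gap: 0.0208
grip_force: 107.8
```

Call:
{"method": "arm_command", "body": {"rows": [[[0,0,2],0],[[0,0,2],0],[[0,0,2],0],[[0,0,2],0],[[0,0,1],0],[[0,0,0],0]]}}

```text
time_s: 15.0
ee_pos: [0.59, 0.268, 0.1974]
tcp_rot: [[-0.066, 0.998, -0.0], [0.998, 0.066, -0.0], [-0.0, -0.0, -1.0]]
wrist_force: [-0.0, -0.7, -1.2]
finger_gap: 0.0213
grip_force: 107.8
```

Call:
{"method": "arm_command", "body": {"rows": [[[0,0,1.5],0],[[0,0,1.5],0],[[0,0,1],0],[[0,0,0],0]]}}

```text
time_s: 15.4
ee_pos: [0.59, 0.268, 0.1934]
tcp_rot: [[-0.066, 0.998, -0.0], [0.998, 0.066, -0.0], [-0.0, -0.0, -1.0]]
wrist_force: [1.4, -1.2, -0.6]
finger_gap: 0.0213
grip_force: 107.9
```

Call:
{"method": "arm_command", "body": {"rows": [[[0,0,1],0],[[0,0,1],0],[[0,0,1],0],[[0,0,1],0],[[0,0,0],0]]}}

```text
time_s: 15.9
ee_pos: [0.5907, 0.2679, 0.1907]
tcp_rot: [[-0.066, 0.998, 0.002], [0.998, 0.066, 0.0], [0.0, 0.002, -1.0]]
wrist_force: [-0.4, -3.0, 13.1]
finger_gap: 0.0211
grip_force: 110.2
```

The catches are engaged (13 N) on the axis. I'll ease sideways slightly and keep pressing.

Call:
{"method": "arm_command", "body": {"rows": [[[-0.4,0,1],0],[[0,0,1],0],[[0,0,1],0],[[0,0,1],0],[[0,0,0],0]]}}

```text
time_s: 16.4
ee_pos: [0.5906, 0.2672, 0.186]
tcp_rot: [[-0.065, 0.998, 0.001], [0.998, 0.065, -0.0], [-0.0, 0.001, -1.0]]
wrist_force: [0.6, -3.3, 5.3]
finger_gap: 0.0211
grip_force: 109.3
```

Call:
{"method": "arm_command", "body": {"rows": [[[0,0,1],0],[[0,0,1],0],[[0,0,1],0],[[0,0,1],0],[[0,0,0],0]]}}

```text
time_s: 16.9
ee_pos: [0.59, 0.2672, 0.181]
tcp_rot: [[-0.066, 0.998, -0.001], [0.998, 0.066, -0.001], [-0.001, -0.001, -1.0]]
wrist_force: [3.0, -4.2, -4.7]
finger_gap: 0.021
grip_force: 108.1
```

It clicked: the force has turned to -4.7 N. I'll press on to the shoulder.

Call:
{"method": "arm_command", "body": {"rows": [[[-0.3,0,1],0],[[0,0,1],0],[[0,0,1],0],[[0,0,0],0],[[0,0,0],0]]}}

```text
time_s: 17.4
ee_pos: [0.5899, 0.2678, 0.1791]
tcp_rot: [[-0.066, 0.998, 0.0], [0.998, 0.066, 0.001], [0.001, 0.0, -1.0]]
wrist_force: [-2.5, -1.7, 5.8]
finger_gap: 0.0211
grip_force: 109.5
```

Call:
{"method": "arm_command", "body": {"rows": [[[0,0,1],0],[[0,0,1],0],[[0,0,0],0],[[0,0,0],0]]}}

```text
time_s: 17.8
ee_pos: [0.5901, 0.2678, 0.1789]
tcp_rot: [[-0.066, 0.998, 0.002], [0.998, 0.066, 0.001], [0.001, 0.002, -1.0]]
wrist_force: [-9.8, -6.2, 30.7]
finger_gap: 0.0208
grip_force: 112.3
```

Call:
{"method": "arm_command", "body": {"rows": [[[0,0,0],0],[[0,0,0],0],[[0,0,0],0],[[0,0,0],0]]}}

```text
time_s: 18.2
ee_pos: [0.5901, 0.2678, 0.1789]
tcp_rot: [[-0.066, 0.998, 0.002], [0.998, 0.066, 0.001], [0.001, 0.002, -1.0]]
wrist_force: [-9.4, -6.5, 30.8]
finger_gap: 0.021
grip_force: 112.3
```

Run:
```python
from h import *
for c in('scene','wrist','top'):
    cams.read_camera(c)
    for l in('cap','neck'): print(c,l,[(np.round(d['centre'],4).tolist(),round(d['conf'],2)) for d in finder.spot_point(c,l)])
s=sensors.state();print(s['time_s'],s['ee_pos'],s['wrist_force'],s['grip_force'])
```

```text
scene cap [([0.6326, -0.1702, 0.0011], 0.94), ([0.5893, 0.2658, 0.1687], 0.71)]
scene neck [([0.5892, 0.2662, 0.1667], 0.76)]
wrist cap [([0.5934, 0.2673, 0.1618], 0.95)]
wrist neck [([0.5917, 0.2628, 0.1627], 0.24)]
top cap [([0.6291, -0.1689, 0.0006], 0.62)]
top neck [([0.5919, 0.2619, 0.1673], 0.92)]
18.65 [0.59007563 0.26783291 0.17890028] [-9.7998793  -6.75330248 30.92543123] 112.33709335327148
```

The cap stopped hard at TCP z=0.179, exactly the predicted seat height (165 mm + 13.9 mm). It's pressed with a steady 31 N and gripped at 112 N. Handing in.

```bash
python3 -c "
from cell import ctrl
print(ctrl.finish_job())"
```

```text
the job is handed in; nothing more can be done
None
```

I slid the cap out of the rail, clicked it onto the jug's neck and handed the job in with the gripper still holding the knob and pressing it onto the shoulder at about 31 N; the hand-in returned no verdict.

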